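# Measure a carton in the bench length gauge

### The job

Measure the longer of the two sample cartons in the length gauge: feed it end first under the gauge's bridge so that it lies flat in the lane, let go of it, then slide the jaw up until the carton is firmly pinched between the jaw and the hidden sprung stop under the bridge, without crushing it. Leave it pinched there when you let go, and do not disturb the other things.

Things in the scene. Friction and masses are not known exactly. Their poses are not given: they have to be found in the camera images.
- long_carton: the longer of the two plain brown cartons, 60 mm wide (its x), 106 mm long (its y), 45 mm high (z), about 0.1 kg, closed and rigid, starting flat on the table; origin at the centre of its underside. Either end may go first.
- gauge: length gauge fixed to the table: aluminium base plate from x = -195 to +105 mm, 120 mm wide, top 6 mm above the table. Origin: on the table, on the lane's centre line, right below the bridge's front edge; x runs along the lane into the bridge, z up. With the jaw open, only 82 to 90 mm of plate lie free between jaw and bridge: too short to set the carton down flat before it is under the bridge.
- bridge_edge (a point): middle of the lower front edge of the bridge, a flat roof from gauge x = 0 to 115 mm, 94 mm wide, underside 72 and top 77 mm above the table, on two 12 mm cheeks. The tunnel below is 70 mm wide and 66 mm high. Flared lead-ins 28 mm high flank its mouth from x = -14 to +4 mm. A carton goes in sloping, leading end low, trailing end over the jaw, then is laid flat.
- stop_rail: rear wall of the tunnel, gauge x = 109 to 115 mm, carrying a flat end stop 56 mm wide, 40 mm high, unseen under the bridge. Its face is sprung (gives 1 mm per 1.5 N, 9 mm at most) and has been set somewhere between gauge x = 60 and 85 mm, different each time; it must be felt. This entry's origin and axes are the gauge's own and do not show where the stop is.
- jaw: sliding jaw, moves along the gauge's x only, 85 mm travel, about 4 N friction, stays where left. Low block 60 mm wide, top 26 mm above the table, with an upright black grip post 24 x 24 mm up to 84 mm above the table. Origin: on the post's axis, 7 mm above the table; its face is 60 mm ahead (+x). Fully open the origin is at gauge x = -150 mm; it starts within 8 mm of that.
- jaw_face (a point): middle of the jaw's flat pressing face, 17 mm above the table
- short_carton: the shorter plain brown carton, 52 x 79 x 36 mm, bystander; origin at the centre of its underside
- jar: jar of paste, 59 mm diameter, 70 mm high, bystander; origin at the centre of its underside
- tape_measure: tape measure lying flat, 63 x 90 x 38 mm, bystander; origin at its underside
There are look-alikes about, which are no part of the job. What is shaped like the long_carton but red, white or yellow is not meant.

How it is judged:
On the way:
1. the long carton lies flat and let go in the lane, its leading end at least 15 mm under the bridge (angle between long_carton's own z axis and vertical below 0.06 rad and z of long_carton in the frame of gauge between 0.003 and 0.011 m and y of long_carton in the frame of gauge between -0.009 and 0.009 m and x of long_carton in the frame of gauge above -0.038 m and angle between the y axis of long_carton and the x axis of gauge, either way round below 0.2 rad and contact force between the fingers and long_carton below 0.1 N), for 0.2 s.
At the end, for the whole second after the job is handed in: the long carton lies flat and at rest in the lane (within 9 mm of its centre line, square to 0.08 rad), its leading end 57 mm or more under the bridge, pinched between the jaw and the stop with at least 0.8 N at either end (angle between long_carton's own z axis and vertical below 0.06 rad and z of long_carton in the frame of gauge between 0.003 and 0.011 m and y of long_carton in the frame of gauge between -0.009 and 0.009 m and x of long_carton in the frame of gauge between 0.004 and 0.044 m and angle between the y axis of long_carton and the x axis of gauge, either way round below 0.08 rad and contact force between jaw and long_carton above 0.8 N and contact force between long_carton and stop_rail above 0.8 N and linear speed of long_carton below 0.01 m/s); the robot touches nothing.
It fails at once if the carton is crushed: more than 40 N between it and the jaw or the stop (contact force between jaw and long_carton above 40 N or contact force between long_carton and stop_rail above 40 N).
It fails at once if the short carton, jar or tape measure is moved by more than 30 mm (distance of any of short_carton, jar, tape_measure from where it was at the start of the episode above 0.03 m).
It also fails if it takes over 51 s, if anything falls off the work surface, if the arm or the gripper's body presses on something with over 40 N, if the wrist force passes 120 N, or if a joint passes its speed limit or range.

### The arm

A 6-joint arm with a two-finger parallel gripper is mounted at the origin on a cart in front of the work surface, level with it; the furniture and walls round the work are solid. World frame = base frame: x ahead of the robot, y to its left, z up, the work surface at z = 0. Lengths are in m, angles in rad, forces in N, time in s.
With the tool pointing down it reaches from about 0.35 to 0.975 m from the base axis. Payload 4.9 kg.
Tool frame: the origin (TCP) lies at the very end of the fingers, on their centre line; the grasp point (between the pads) lies 19 mm behind it; z points along the fingers, y is the line along which they close (so a half turn about z gives the same grasp; the last joint's range is limited). The gripper opens to 85 mm and grips with 20 to 120 N. Pads are 22 mm wide; open, the fingers measure 114 mm over their backs; the gripper's body (76 mm by 85 mm) begins 54 mm behind the grasp point. The pads swing forward as they close: fully open they stand 13 mm farther back than shut.
Start: joints at [-0.119, 0.053, 1.613, -0, 1.476, -0.119], TCP at [0.625, 0, 0.211] pointing down, gripper open.
Joint ranges: [-3.01, 3.01], [-1.01, 2.22], [0.06, 2.58], [-1.02, 4.17], [0.09, 2.62], [-3.14, 3.14]. Speed limits (rad/s): [2.57, 2.57, 3.14, 3.14, 3.14, 3.14].

### API

Orientations are given as a unit quaternion [w, x, y, z].
In Python, from plant import manip gives the robot as it stands.
- The arm moves only by the tool send_rows, never from a script. Its argument "increments" is a list of rows, each an object of numbers: "claw": the closure, from -1 (fully open) to 1 (shut); "dx", "dy", "dz": the shift along the tool's x, y, z in units of 0.5 m (1.0 is 0.5 m); "yaw": the turn about the tool's z in units of 1.5 rad (1.0 is 1.5 rad). A call has 1 to 20 rows; each row is the pose to reach, as a shift and turn from the pose commanded when the call began, along the tool's axes at that moment; what a row does not reach only later rows make up. A row lasts 1/8 s, in which the tool goes at most 62.5 mm and 10.7 degrees, less where a joint would pass 70% of its speed; a pose out of reach is approached as far as the arm can. A call with a number of a shift or a turn outside -1 to 1 is refused whole. A call with a gripper value outside its range is refused whole. The fingers move at their own pace and stop on an object; the grip force is fixed at half the most. Time passes only in rows, so rows that repeat a pose let the fingers close. It gives the time, the measured TCP pose, the force, the opening and the grip force at its end, in the units of the state.
- manip.state(): the state, without advancing time (a new reading comes with each control period).
- manip.grab_frame(name): name is "scene" or "side" or "wrist"; returns the picture (384x512x3 uint8, red, green, blue); there is no depth.
- manip.camera_params(name): a dict with "camera_matrix" (3x3 intrinsics, pixels), "k1" (the pictures are not rectified: a ray, as slopes to the right and down, at radius r is drawn at 1 + k1 r^2 times it, then the intrinsics apply), "extrinsics" (4x4, takes a point from world to camera coordinates); the wrist camera has in their place "tool_from_camera" (4x4, takes a point from camera to tool coordinates, whose origin is the TCP and whose axes are the flange's). Camera axes: x right, y down, z forward; pixel columns grow to the right and rows downward; lengths in m; the calibration is good to about 2 mm. A picture is of the moment at which its call begins: read the wrist's pose just before it. camera_params takes no time and is no camera call.
- manip.job_done(): hands the job in; it is judged then, once.
The state is a dict: "time": time; "joint_pos": joint angles; "joint_vel": joint speeds; "joint_efforts": joint torques, N m; "tool_pos": TCP position; "tool_rot": TCP orientation; "contact_force": force on the tool from outside, world axes, zero at the start; "ft_torque": the same for the moment, N m; "gripper_width": opening from 0.0 (shut) to 1.0 (fully open); "grasp_force": force on a finger pad.
Only numpy, scipy, OpenCV 4.12 (cv2) and the standard library are available. Lean on these libraries where they do the work, as an engineer would, in place of code of your own. Each camera call takes 0.05 s, during which the arm holds its last target. There are 200 camera calls.

## Working session

There is one attempt and no reset: what is moved stays moved. The work goes in short steps, Python scripts to look and compute and a tool call to move; the robot and the scene stay as the last step left them, time stands still between calls to the robot, and variables do not carry over. Pictures are saved under pics/ and viewed, at most 10 in all, crops included, and the job is handed in when it is done.

Besides the shell and the picture viewer there is one more tool, called after "Request:" as name(argument=value, ...), one argument or row to a line, values as JSON. send_rows: Moves the arm, as the interface text tells. Shifts and turns lie within -1 to 1; 1 stands for 0.5 m of shift or 1.5 rad of turn. Its arguments: {"type":"object","properties":{"increments":{"type":"array","items":{"type":"object","properties":{"claw":{"type":"number"},"dx":{"type":"number"},"dy":{"type":"number"},"dz":{"type":"number"},"yaw":{"type":"number"}}}}},"required":["increments"]}

```bash
mkdir -p pics
cat > h.py <<'E'
import numpy as np, cv2
from plant import manip
from scipy.spatial.transform import Rotation as R
def cam(n):
    p=manip.camera_params(n); K=np.array(p["camera_matrix"]); 
    if n=="wrist":
        s=manip.state(); q=s["tool_rot"]; T=np.eye(4); T[:3,:3]=R.from_quat([q[1],q[2],q[3],q[0]]).as_matrix(); T[:3,3]=s["tool_pos"]
        X=T@np.array(p["tool_from_camera"])
    else: X=np.linalg.inv(np.array(p["extrinsics"]))
    return K,p["k1"],X
def ray(c,uv):
    K,k1,X=c
    d=np.linalg.inv(K)@[uv[0],uv[1],1]; x=d[:2].copy(); u=x.copy()
    for _ in range(30): u=x/(1+k1*(u@u))
    v=X[:3,:3]@[u[0],u[1],1]
    return X[:3,3],v
def onz(c,uv,z):
    o,v=ray(c,uv); return o+v*(z-o[2])/v[2]
def proj(c,P):
    K,k1,X=c; p=np.linalg.inv(X)@np.append(P,1); u=p[:2]/p[2]; u=u*(1+k1*(u@u)); return (K@[u[0],u[1],1])[:2]
def snap(n,f):
    c=cam(n); im=manip.grab_frame(n); cv2.imwrite("pics/"+f,im[:,:,::-1]); return c,im
E
python3 - <<'E'
from h import *
for n in("scene","side","wrist"):
    c,im=snap(n,n+"0.png"); print(n,c[0].tolist(),c[1],c[2].round(3).tolist())
a=[cv2.imread(f"pics/{n}0.png") for n in("scene","side")]
print(manip.state())
E
```

```text
scene [[418.5984288299086, 0.0, 259.0698336968066], [0.0, 418.5984288299086, 187.92558486983722], [0.0, 0.0, 1.0]] -0.048958019404926896 [[-0.017, 0.544, -0.839, 1.784], [1.0, 0.006, -0.017, -0.041], [-0.005, -0.839, -0.544, 0.921], [0.0, 0.0, 0.0, 1.0]]
side [[401.80971625362093, 0.0, 254.95825474802558], [0.0, 401.80971625362093, 192.503274840927], [0.0, 0.0, 1.0]] 0.011413499548311593 [[-0.994, -0.095, 0.047, 0.438], [-0.106, 0.828, -0.551, 0.713], [0.013, -0.553, -0.833, 1.249], [0.0, 0.0, 0.0, 1.0]]
wrist [[331.22723134986137, 0.0, 252.69788740970722], [0.0, 331.22723134986137, 186.57598968604984], [0.0, 0.0, 1.0]] -0.04163204941706162 [[1.0, 0.001, -0.001, 0.625], [0.001, -0.962, -0.273, 0.069], [-0.001, 0.273, -0.962, 0.374], [0.0, 0.0, 0.0, 1.0]]
{'time': 0.15, 'joint_pos': array([-1.19013040e-01,  5.32310548e-02,  1.61397890e+00, -1.82441855e-05,
        1.47599334e+00, -1.19024528e-01]), 'joint_vel': array([ 0.00124355, -0.00144664, -0.00460303,  0.00110441,  0.00070577,
       -0.00019581]), 'joint_efforts': array([ 5.10442842e-04, -3.94241810e+01, -3.70721948e+01, -1.15854355e-04,
        4.61802789e-03,  5.00508997e-05]), 'tool_pos': array([6.24482163e-01, 4.87024429e-05, 2.09929258e-01]), 'tool_rot': array([-6.27420593e-04,  7.07101875e-01,  7.07111229e-01, -5.04941411e-04]), 'contact_force': array([-0.06434192,  0.32954369, -0.11565677]), 'ft_torque': array([ 0.00070881, -0.03406739,  0.02618158]), 'grasp_force': 0.0, 'gripper_width': 1.001128373792558}
```

View pics/scene0.png

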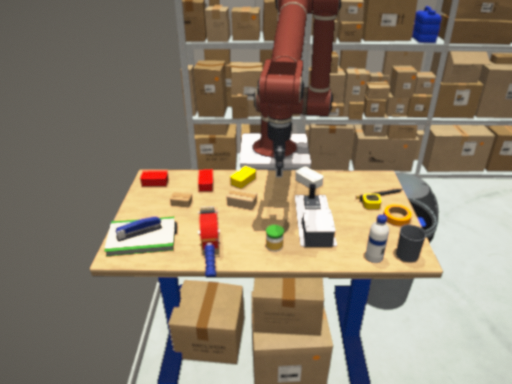

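View pics/side0.png

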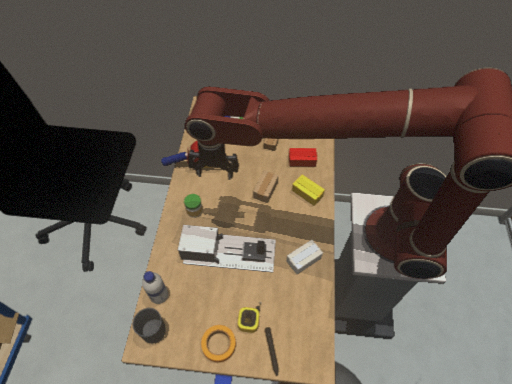

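Scene view: the table has two brown cartons at about (180,200) and (241,201). The look-alikes are red (154,178) and (205,180), yellow (243,177) and white (310,177). The gauge is at about (316,215).
Side view: brown cartons at (265,187) and (271,143), bridge at (200,243), black jaw post at (262,247), white carton at (305,257). The lane runs away from the robot.

Run:
```python
from h import *
c=cam("side")
for nm,uv,z in[("brownA",(265,185),.04),("brownB",(271,143),.036),("bridge",(200,240),.077),("post",(262,245),.084),("plateL",(183,252),.006),("plateR",(275,253),.006),("jar",(193,202),.07),("white",(305,257),.045)]: print(nm,onz(c,uv,z).round(3))
c=cam("scene")
for nm,uv,z in[("brownA",(241,201),.02),("brownB",(181,200),.02)]: print(nm,onz(c,uv,z).round(3))
```

```text
brownA [ 0.474 -0.125  0.04 ]
brownB [ 0.469 -0.331  0.036]
bridge [0.662 0.141 0.077]
post [0.461 0.139 0.084]
plateL [0.724 0.157 0.006]
plateR [0.416 0.126 0.006]
jar [ 0.714 -0.004  0.07 ]
white [0.318 0.147 0.045]
brownA [ 0.486 -0.135  0.02 ]
brownB [ 0.482 -0.364  0.02 ]
```

View pics/wrist0.png

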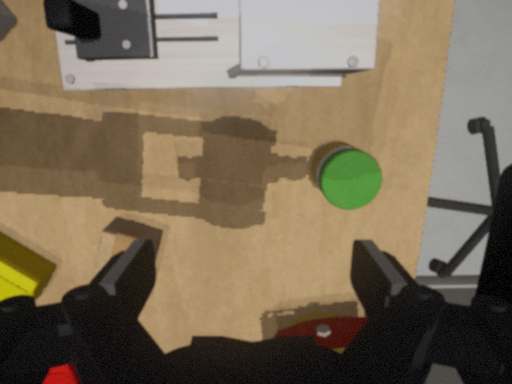

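The wrist view shows the gauge's bridge at top right (310,30), the jaw and post at (90,30), the green jar lid at (350,180) and part of a brown carton at (125,240), hidden by a finger. I'll move back and up and turn, so the camera sees both the carton and the gauge.

Request:
send_rows(
  increments=[
    {"dx": 0, "dy": -0.1, "dz": -0.1, "yaw": 0.12, "claw": -1},
    {"dy": -0.2, "dz": -0.2, "yaw": 0.25, "claw": -1},
    {"dy": -0.33, "dz": -0.24, "yaw": 0.37, "claw": -1},
    {"dy": -0.33, "dz": -0.24, "yaw": 0.5, "claw": -1},
    {"dy": -0.33, "dz": -0.24, "yaw": 0.62, "claw": -1},
    {"dy": -0.33, "dz": -0.24, "yaw": 0.75, "claw": -1},
    {"dy": -0.33, "dz": -0.24, "yaw": 0.87, "claw": -1},
    {"dy": -0.33, "dz": -0.24, "yaw": 1.0, "claw": -1},
    {"dy": -0.33, "dz": -0.24, "yaw": 1.0, "claw": -1},
    {"dy": -0.33, "dz": -0.24, "yaw": 1.0, "claw": -1},
  ],
)

```text
invalid input
```

Run:
```python
from h import *
s=manip.state(); print(s["time"],s["tool_pos"],s["tool_rot"],s["joint_pos"])
c,im=snap("wrist","wrist1.png"); print(c[2].round(3).tolist())
```

```text
0.15 [6.24482163e-01 4.87024429e-05 2.09929258e-01] [-6.27420593e-04  7.07101875e-01  7.07111229e-01 -5.04941411e-04] [-1.19013040e-01  5.32310548e-02  1.61397890e+00 -1.82441855e-05
  1.47599334e+00 -1.19024528e-01]
[[1.0, 0.001, -0.0, 0.625], [0.001, -0.962, -0.273, 0.069], [-0.001, 0.273, -0.962, 0.374], [0.0, 0.0, 0.0, 1.0]]
```

View pics/wrist1.png

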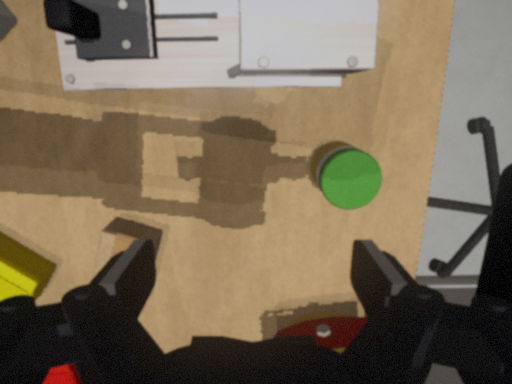

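The move was refused, so the picture is unchanged. I'll resend it with every key in every row.

Request:
send_rows(
  increments=[
    {"dx": 0, "dy": -0.1, "dz": -0.1, "yaw": 0.12, "claw": -1},
    {"dx": 0, "dy": -0.2, "dz": -0.2, "yaw": 0.25, "claw": -1},
    {"dx": 0, "dy": -0.33, "dz": -0.24, "yaw": 0.37, "claw": -1},
    {"dx": 0, "dy": -0.33, "dz": -0.24, "yaw": 0.5, "claw": -1},
    {"dx": 0, "dy": -0.33, "dz": -0.24, "yaw": 0.62, "claw": -1},
    {"dx": 0, "dy": -0.33, "dz": -0.24, "yaw": 0.75, "claw": -1},
    {"dx": 0, "dy": -0.33, "dz": -0.24, "yaw": 0.87, "claw": -1},
    {"dx": 0, "dy": -0.33, "dz": -0.24, "yaw": 1.0, "claw": -1},
    {"dx": 0, "dy": -0.33, "dz": -0.24, "yaw": 1.0, "claw": -1},
    {"dx": 0, "dy": -0.33, "dz": -0.24, "yaw": 1.0, "claw": -1},
  ],
)

```text
time: 1.45
tool_pos: [0.4599, 0.0, 0.3308]
tool_rot: [-0.0, 0.999, 0.037, -0.0]
contact_force: [0.7, -0.5, 0.2]
gripper_width: 0.997
grasp_force: 0.0
```

Run:
```python
from h import *
s=manip.state(); print(s["time"],s["tool_pos"],s["tool_rot"],s["joint_pos"])
if s["time"]>1:
    c,im=snap("wrist","wrist2.png"); print(c[2].round(3).tolist())
```

```text
1.45 [4.59910538e-01 2.38272751e-05 3.30779560e-01] [-2.00184789e-05  9.99327702e-01  3.66624020e-02 -1.06425595e-04] [-1.61990328e-01 -3.93294719e-01  1.81033689e+00 -2.79114803e-06
  1.72476705e+00  1.33546433e+00]
[[0.074, -0.96, -0.272, 0.529], [-0.997, -0.071, -0.021, 0.005], [0.001, 0.272, -0.962, 0.495], [0.0, 0.0, 0.0, 1.0]]
```

View pics/wrist2.png

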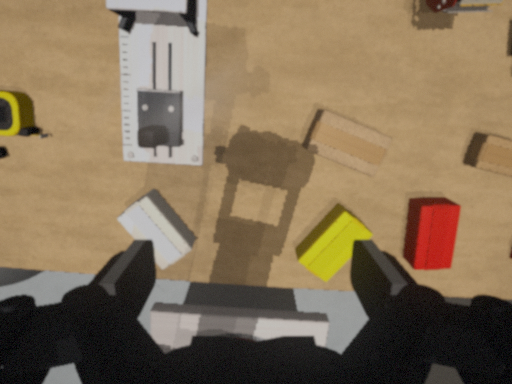

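The wrist view now shows the brown carton at (350,142) and the shorter one cut off at (495,152). The gauge plate runs from (122,162)/(203,163) up to the bridge front edge at row 10, with the jaw at (160,120). The white (158,228), yellow (335,243) and red (432,233) boxes are not meant. I'll take one close crop to confirm the carton and get its corners.

Run:
```python
from h import *
im=cv2.imread("pics/wrist2.png")
a=cv2.resize(im[95:185,295:400],None,fx=4,fy=4,interpolation=cv2.INTER_CUBIC)
b=cv2.resize(im[0:180,95:220],None,fx=3,fy=3,interpolation=cv2.INTER_CUBIC)
o=np.zeros((540,800,3),np.uint8); o[:a.shape[0],:a.shape[1]]=a; o[:540,425:425+375]=b
cv2.imwrite("pics/crop1.png",o)
c=cam("wrist")
ids=[(320,110),(391,139),(374,175),(310,148)]
P=[onz(c,p,.045) for p in ids]; print(np.round(P,3))
for i in range(4): print(np.linalg.norm(P[i]-P[(i+1)%4]).round(4))
```

```text
[[ 0.515 -0.086  0.045]
 [ 0.484 -0.188  0.045]
 [ 0.432 -0.173  0.045]
 [ 0.463 -0.079  0.045]]
0.1068
0.054
0.0997
0.0522
```

View pics/crop1.png

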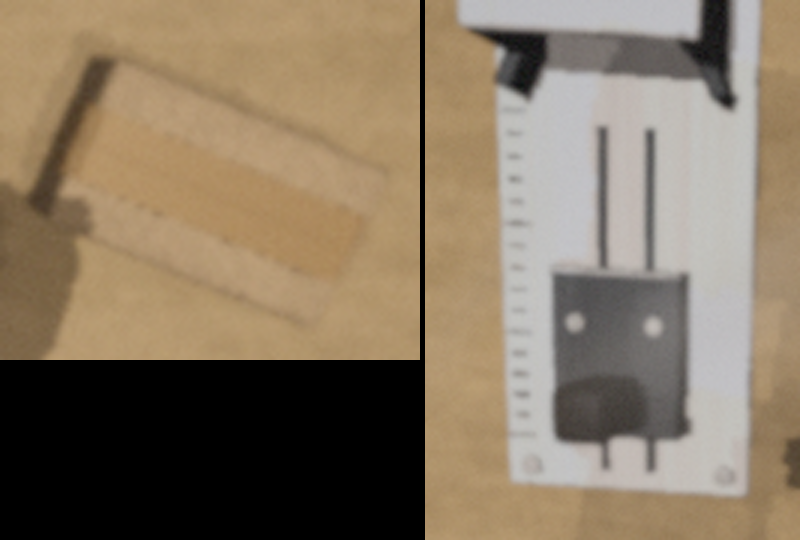

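The crop shows the plain brown long carton: top corners at about (324,110), (391,139), (374,176) and (314,151). The plate's rear corners are at (124,161)/(202,165), the jaw's front edge at (137,91)–(182,92) and the bridge's top front edge at row 9–13.

Run:
```python
from h import *
c=cam("wrist")
ids=[(323.75,110),(391.2,138.75),(373.75,176),(313.75,150)]
P=np.array([onz(c,p,.045) for p in ids]); print(P.round(4),P.mean(0))
for i in range(4): d=P[(i+1)%4]-P[i]; print(np.linalg.norm(d).round(4),np.degrees(np.arctan2(d[1],d[0])))
def crop(x,y): return (95+(x-425)/3,y/3)
for n,xy,z in [("plBL",(512,482),.006),("plBR",(746,494),.006),("plR",(758,10),.006),("plL",(498,100),.006),("brL",(460,27),.077),("brR",(703,39),.077),("jawL",(552,272),.026),("jawR",(687,275),.026),("jawRL",(557,440),.026),("jawRR",(687,440),.026),("slotL",(602,128),.006),("slotLr",(606,468),.006),("slotR",(650,130),.006),("slotRr",(651,470),.006),
 ("flL",(528,97),.034),("flR",(732,106),.034)]:
    print(n,onz(c,crop(*xy),z).round(4))
```

```text
[[ 0.515  -0.0908  0.045 ]
 [ 0.4842 -0.1883  0.045 ]
 [ 0.4304 -0.1732  0.045 ]
 [ 0.4606 -0.0841  0.045 ]] [ 0.47258348 -0.1341042   0.045     ]
0.1022 -107.54839455824253
0.0559 164.29388939034214
0.0941 71.28286655232668
0.0548 -7.112072877693784
plBL [0.4177 0.1917 0.006 ]
plBR [0.42   0.0736 0.006 ]
plR [0.6419 0.0763 0.006 ]
plL [0.5965 0.1941 0.006 ]
brL [0.6125 0.1811 0.077 ]
brR [0.6139 0.0867 0.077 ]
jawL [0.5217 0.1631 0.026 ]
jawR [0.5246 0.1012 0.026 ]
jawRL [0.4443 0.1619 0.026 ]
jawRR [0.4487 0.0997 0.026 ]
slotL [0.5874 0.146  0.006 ]
slotLr [0.4282 0.1441 0.006 ]
slotR [0.5879 0.1238 0.006 ]
slotRr [0.4288 0.1215 0.006 ]
flL [0.5947 0.1702 0.034 ]
flR [0.5967 0.0818 0.034 ]
```

Run:
```python
from h import *
c=cam("wrist")
def cr(x,y): return (295+x/4,95+y/4)
A,B=[onz(c,cr(*p),.045) for p in((84,142),(352,240))]
print(A,B,(A+B)/2,np.degrees(np.arctan2(*(A-B)[1::-1])),np.linalg.norm(A-B))
for p in[(410,198),(460,203),(370,235),(343,205)]: print(onz(c,p,.045).round(3))
s=manip.state(); q=s["tool_rot"]; M=R.from_quat([q[1],q[2],q[3],q[0]]).as_matrix()
a=np.radians(72.5); C=np.array([.4725,-.134,0]); g=C-.03*np.array([np.cos(a),np.sin(a),0])
for z in(.1,.015):
    g[2]=z; print(g,(M.T@(g-s["tool_pos"])/.5).round(4))
```

```text
[ 0.4872876  -0.08385901  0.045     ] [ 0.46106306 -0.18097403  0.045     ] [ 0.47417533 -0.13241652  0.045     ] 74.8885057188009 0.10059351282265641
[ 0.402 -0.232  0.045]
[ 0.4   -0.308  0.045]
[ 0.341 -0.183  0.045]
[ 0.385 -0.136  0.045]
[ 0.46347883 -0.16261151  0.1       ] [-0.0166  0.3249  0.4616]
[ 0.46347883 -0.16261151  0.015     ] [-0.0165  0.3249  0.6316]
```

Request:
send_rows(
  increments=[
    {"dx": -0.014, "dy": 0.12, "dz": 0.05, "yaw": -0.12, "claw": -1},
    {"dx": -0.014, "dy": 0.24, "dz": 0.15, "yaw": -0.24, "claw": -1},
    {"dx": -0.014, "dy": 0.324, "dz": 0.25, "yaw": -0.36, "claw": -1},
    {"dx": -0.014, "dy": 0.324, "dz": 0.33, "yaw": -0.48, "claw": -1},
    {"dx": -0.014, "dy": 0.324, "dz": 0.4, "yaw": -0.6, "claw": -1},
    {"dx": -0.014, "dy": 0.324, "dz": 0.44, "yaw": -0.72, "claw": -1},
    {"dx": -0.014, "dy": 0.324, "dz": 0.46, "yaw": -0.806, "claw": -1},
    {"dx": -0.014, "dy": 0.324, "dz": 0.5, "yaw": -0.806, "claw": -1},
    {"dx": -0.014, "dy": 0.324, "dz": 0.56, "yaw": -0.806, "claw": -1},
    {"dx": -0.014, "dy": 0.324, "dz": 0.6, "yaw": -0.806, "claw": -1},
    {"dx": -0.014, "dy": 0.324, "dz": 0.63, "yaw": -0.806, "claw": -1},
    {"dx": -0.014, "dy": 0.324, "dz": 0.63, "yaw": -0.806, "claw": -1},
    {"dx": -0.014, "dy": 0.324, "dz": 0.63, "yaw": -0.806, "claw": 1},
    {"dx": -0.014, "dy": 0.324, "dz": 0.63, "yaw": -0.806, "claw": 1},
    {"dx": -0.014, "dy": 0.324, "dz": 0.63, "yaw": -0.806, "claw": 1},
    {"dx": -0.014, "dy": 0.324, "dz": 0.63, "yaw": -0.806, "claw": 1},
    {"dx": -0.014, "dy": 0.324, "dz": 0.63, "yaw": -0.806, "claw": 1},
  ],
)

```text
time: 3.62
tool_pos: [0.4659, -0.1628, 0.0179]
tool_rot: [0.001, 0.802, 0.597, 0.001]
contact_force: [-1.6, 0.4, 5.9]
gripper_width: 0.672
grasp_force: 62.7
```

Request:
send_rows(
  increments=[
    {"dx": 0, "dy": 0, "dz": -0.1, "yaw": 0, "claw": 1},
    {"dx": 0, "dy": 0, "dz": -0.2, "yaw": 0, "claw": 1},
    {"dx": 0.06, "dy": 0, "dz": -0.264, "yaw": 0.05, "claw": 1},
    {"dx": 0.14, "dy": -0.01, "dz": -0.264, "yaw": 0.15, "claw": 1},
    {"dx": 0.23, "dy": -0.02, "dz": -0.264, "yaw": 0.26, "claw": 1},
    {"dx": 0.32, "dy": -0.03, "dz": -0.264, "yaw": 0.37, "claw": 1},
    {"dx": 0.41, "dy": -0.04, "dz": -0.264, "yaw": 0.48, "claw": 1},
    {"dx": 0.5, "dy": -0.05, "dz": -0.264, "yaw": 0.59, "claw": 1},
    {"dx": 0.57, "dy": -0.056, "dz": -0.264, "yaw": 0.7, "claw": 1},
    {"dx": 0.602, "dy": -0.056, "dz": -0.264, "yaw": 0.8, "claw": 1},
    {"dx": 0.602, "dy": -0.056, "dz": -0.264, "yaw": 0.845, "claw": 1},
    {"dx": 0.602, "dy": -0.056, "dz": -0.264, "yaw": 0.845, "claw": 1},
    {"dx": 0.602, "dy": -0.056, "dz": -0.264, "yaw": 0.845, "claw": 1},
  ],
)

```text
time: 5.25
tool_pos: [0.5239, 0.1341, 0.1479]
tool_rot: [-0.0, 1.0, 0.007, 0.0]
contact_force: [0.3, 0.1, -0.7]
gripper_width: 0.673
grasp_force: 63.9
```

Run:
```python
from h import *
s=manip.state(); print(s["time"],s["tool_pos"],s["tool_rot"])
c,im=snap("wrist","w3.png"); np.save("c3.npy",c[2]); c2,im2=snap("side","s3.png")
a=im[:,:,::-1]; b=cv2.resize(im2[180:330,160:330,::-1],None,fx=1.7,fy=1.7)
o=np.zeros((384,800,3),np.uint8); o[:,:512]=a; o[:b.shape[0],512:512+b.shape[1]]=b[:, :288]
cv2.imwrite("pics/v3.png",o)
```

```text
5.25 [0.52392909 0.13413152 0.14792642] [-1.62100862e-05  9.99978770e-01  6.51584749e-03  5.31759826e-05]
```

View pics/v3.png

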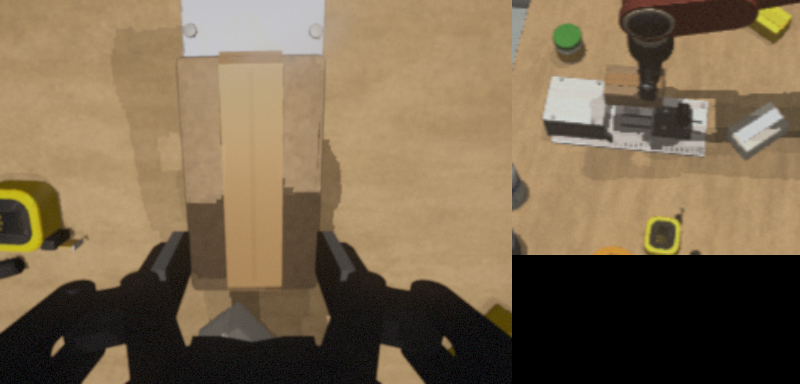

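The picture shows the carton in the fingers, square to the tool, top front edge at row 57 (columns 178–325) and rear edge at row 288. The bridge's rear part with its bolts (190,30)/(315,30) lies ahead of it.

Run:
```python
from h import *
c=cam("wrist"); s=manip.state(); z=s["tool_pos"][2]-.0179+.045
o=np.array([.6135,.1348,0]); y=.0125; G=np.array([[np.cos(y),np.sin(y),0],[-np.sin(y),np.cos(y),0],[0,0,1]])
for p in[(178,57),(325,57),(190,288),(316,289)]:
    w=onz(c,p,z); print(w.round(4),(G@(w-o)).round(4))
for p in[(190,30),(315,30)]: print((G@(onz(c,p,.077)-o)).round(4))
print("tcp",(G@(s["tool_pos"]-o)).round(4))
```

```text
[0.607  0.1644 0.175 ] [-0.0061  0.0297  0.175 ]
[0.6078 0.107  0.175 ] [-0.006  -0.0277  0.175 ]
[0.5045 0.1636 0.175 ] [-0.1087  0.0301  0.175 ]
[0.5047 0.1038 0.175 ] [-0.1092 -0.0296  0.175 ]
[0.0206 0.0417 0.077 ]
[ 0.0207 -0.0405  0.077 ]
tcp [-0.0895  0.0003  0.1479]
```

Request:
send_rows(
  increments=[
    {"dx": 0, "dy": 0, "dz": 0.06, "yaw": 0, "claw": 1},
    {"dx": 0, "dy": 0, "dz": 0.12, "yaw": 0, "claw": 1},
    {"dx": 0, "dy": 0, "dz": 0.17, "yaw": 0, "claw": 1},
    {"dx": 0, "dy": 0, "dz": 0.19, "yaw": 0, "claw": 1},
    {"dx": 0, "dy": 0, "dz": 0.203, "yaw": 0, "claw": 1},
    {"dx": 0, "dy": 0, "dz": 0.203, "yaw": 0, "claw": 1},
    {"dx": 0, "dy": 0, "dz": 0.203, "yaw": 0, "claw": 1},
  ],
)

```text
time: 6.22
tool_pos: [0.5249, 0.1344, 0.0476]
tool_rot: [-0.0, 1.0, 0.006, 0.001]
contact_force: [-0.3, -0.1, -1.2]
gripper_width: 0.665
grasp_force: 64.0
```

Request:
send_rows(
  increments=[
    {"dx": 0, "dy": 0, "dz": 0, "yaw": 0, "claw": -0.5},
    {"dx": 0, "dy": 0, "dz": 0, "yaw": 0, "claw": -0.5},
    {"dx": 0, "dy": 0, "dz": 0, "yaw": 0, "claw": -0.5},
    {"dx": 0, "dy": 0, "dz": 0, "yaw": 0, "claw": -0.5},
  ],
)

```text
time: 6.72
tool_pos: [0.524, 0.1343, 0.0465]
tool_rot: [0.0, 1.0, 0.006, 0.0]
contact_force: [-0.6, 0.3, -0.4]
gripper_width: 0.753
grasp_force: 0.0
```

Run:
```python
from h import *
s=manip.state(); print(s["time"],s["tool_pos"],s["tool_rot"])
c,im=snap("wrist","w4.png"); c2,im2=snap("side","s4.png")
a=im[:,:,::-1]; b=cv2.resize(im2[210:290,170:290,::-1],(288,192),interpolation=cv2.INTER_CUBIC)
o=np.zeros((384,800,3),np.uint8); o[:,:512]=a; o[:192,512:800]=b
cv2.imwrite("pics/v4.png",o)
```

```text
6.725 [0.52403909 0.13430263 0.04647961] [2.47703506e-06 9.99980913e-01 6.17805896e-03 6.60563168e-05]
```

View pics/v4.png

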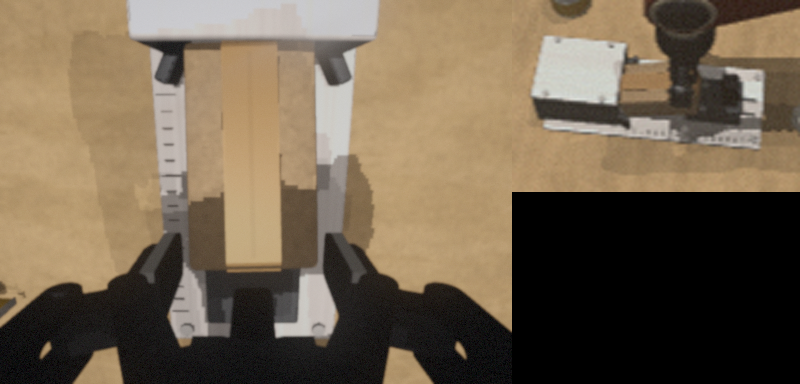

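The picture shows the carton sloping, its front end at or just under the bridge edge (row 42) between the lead-ins. Its rear top edge is at row 268, over the jaw, and it is centred.

Run:
```python
from h import *
c=cam("wrist"); s=manip.state()
o=np.array([.6135,.1348,0]); y=.0125; G=np.array([[np.cos(y),np.sin(y),0],[-np.sin(y),np.cos(y),0],[0,0,1]])
for p,z in[((188,266),.073),((317,268),.073),((188,42),.05),((317,42),.05),((208,321),.026),((298,321),.026),((129,39),.077),((378,39),.077)]: print(p,(G@(onz(c,p,z)-o)).round(4))
print("tcp",(G@(s["tool_pos"]-o)).round(4))
```

```text
(188, 266) [-0.0973  0.0309  0.073 ]
(317, 268) [-0.0983 -0.0292  0.073 ]
(188, 42) [0.0027 0.0301 0.05  ]
(317, 42) [ 0.0027 -0.0283  0.05  ]
(208, 321) [-0.1644  0.0302  0.026 ]
(298, 321) [-0.1644 -0.0293  0.026 ]
(129, 39) [0.0002 0.0475 0.077 ]
(378, 39) [ 0.0003 -0.0465  0.077 ]
tcp [-0.0895  0.0007  0.0464]
```

Request:
send_rows(
  increments=[
    {"dx": 0, "dy": 0, "dz": 0, "yaw": 0, "claw": 1},
    {"dx": 0, "dy": 0, "dz": 0, "yaw": 0, "claw": 1},
    {"dx": 0, "dy": 0, "dz": 0, "yaw": 0, "claw": 1},
    {"dx": 0, "dy": 0, "dz": -0.004, "yaw": 0, "claw": 1},
    {"dx": 0.015, "dy": 0, "dz": -0.004, "yaw": 0, "claw": 1},
    {"dx": 0.03, "dy": 0, "dz": -0.004, "yaw": 0, "claw": 1},
    {"dx": 0.045, "dy": 0, "dz": -0.004, "yaw": 0, "claw": 1},
    {"dx": 0.06, "dy": 0, "dz": -0.004, "yaw": 0, "claw": 1},
    {"dx": 0.068, "dy": 0, "dz": -0.004, "yaw": 0, "claw": 1},
    {"dx": 0.068, "dy": 0, "dz": -0.004, "yaw": 0, "claw": 1},
  ],
)

```text
time: 8.07
tool_pos: [0.5583, 0.1347, 0.0483]
tool_rot: [0.0, 1.0, 0.006, 0.0]
contact_force: [-0.8, 0.2, -0.7]
gripper_width: 0.624
grasp_force: 62.8
```

Request:
send_rows(
  increments=[
    {"dx": 0, "dy": 0, "dz": 0, "yaw": 0, "claw": -0.5},
    {"dx": 0, "dy": 0, "dz": 0, "yaw": 0, "claw": -0.5},
    {"dx": 0, "dy": 0, "dz": 0, "yaw": 0, "claw": -0.5},
    {"dx": 0, "dy": 0, "dz": 0, "yaw": 0, "claw": -1},
    {"dx": 0, "dy": 0, "dz": 0, "yaw": 0, "claw": -1},
  ],
)

```text
time: 8.7
tool_pos: [0.558, 0.1347, 0.0485]
tool_rot: [-0.0, 1.0, 0.006, 0.0]
contact_force: [-0.1, -0.3, -0.1]
gripper_width: 0.999
grasp_force: 0.0
```

Run:
```python
from h import *
s=manip.state(); print(s["time"],s["tool_pos"],s["tool_rot"])
c,im=snap("wrist","w5.png"); c2,im2=snap("side","s5.png")
a=im[:,:,::-1]; b=cv2.resize(im2[210:290,170:290,::-1],(288,192),interpolation=cv2.INTER_CUBIC)
o=np.zeros((384,800,3),np.uint8); o[:,:512]=a; o[:192,512:800]=b
cv2.imwrite("pics/v5.png",o)
```

```text
8.7 [0.55800193 0.13472447 0.04846679] [-8.37385549e-07  9.99981062e-01  6.15419748e-03  4.48903229e-05]
```

View pics/v5.png

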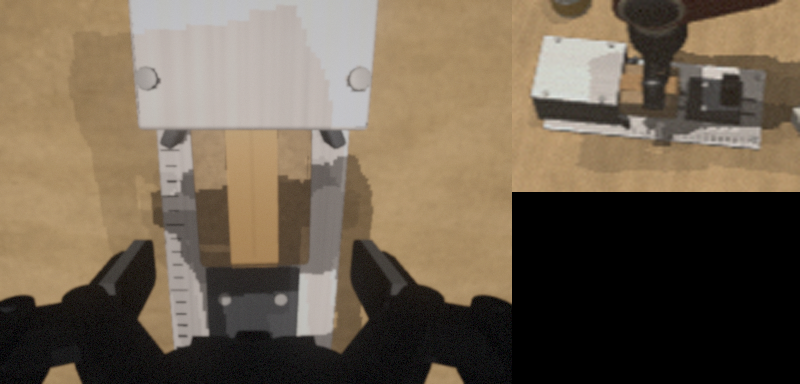

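The carton looks flat in the lane, its rear top edge at row 264 between columns 200 and 309. The jaw's front edge is just behind at row 267. I'll check the numbers.

Run:
```python
from h import *
c=cam("wrist"); s=manip.state()
o=np.array([.6135,.1348,0]); y=.0125; G=np.array([[np.cos(y),np.sin(y),0],[-np.sin(y),np.cos(y),0],[0,0,1]])
for p,z in[((200,264),.051),((309,264),.051),((194,129),.051),((312,129),.051),((207,267),.026),((298,267),.026)]: print(p,(G@(onz(c,p,z)-o)).round(4))
print("tcp",(G@(s["tool_pos"]-o)).round(4))
```

```text
(200, 264) [-0.0755  0.0294  0.051 ]
(309, 264) [-0.0755 -0.0301  0.051 ]
(194, 129) [-0.0026  0.0292  0.051 ]
(312, 129) [-0.0026 -0.028   0.051 ]
(207, 267) [-0.0915  0.0295  0.026 ]
(298, 267) [-0.0914 -0.028   0.026 ]
tcp [-0.0555  0.0006  0.0484]
```

The carton is flat and centred at gauge x ≈ -22 mm. Next I'll go over the post, at gauge x ≈ -150 mm.

Request:
send_rows(
  increments=[
    {"dx": 0, "dy": 0, "dz": -0.07, "yaw": 0, "claw": -1},
    {"dx": 0, "dy": 0, "dz": -0.13, "yaw": 0, "claw": -1},
    {"dx": -0.08, "dy": 0, "dz": -0.13, "yaw": 0, "claw": -1},
    {"dx": -0.15, "dy": 0, "dz": -0.13, "yaw": 0, "claw": -1},
    {"dx": -0.19, "dy": 0, "dz": -0.13, "yaw": 0, "claw": -1},
    {"dx": -0.19, "dy": 0, "dz": -0.13, "yaw": 0, "claw": -1},
    {"dx": -0.19, "dy": 0, "dz": -0.08, "yaw": 0, "claw": -1},
    {"dx": -0.19, "dy": 0, "dz": -0.03, "yaw": 0, "claw": -1},
    {"dx": -0.19, "dy": 0, "dz": 0, "yaw": 0, "claw": -1},
    {"dx": -0.19, "dy": 0, "dz": 0, "yaw": 0, "claw": -1},
  ],
)

```text
time: 10.05
tool_pos: [0.4625, 0.1334, 0.0472]
tool_rot: [0.0, 1.0, 0.006, -0.001]
contact_force: [-0.5, 0.0, 0.4]
gripper_width: 1.001
grasp_force: 0.0
```

Run:
```python
from h import *
c,im=snap("wrist","w6.png"); s=manip.state(); print(s["tool_pos"])
c2,im2=snap("side","s6.png")
g=cv2.cvtColor(im,cv2.COLOR_RGB2GRAY)
print(g[100:384:4,215].tolist());print(g[100:384:4,253].tolist())
```

```text
[0.46328395 0.1334983  0.0483324 ]
[190, 164, 185, 132, 116, 112, 111, 108, 106, 106, 105, 108, 185, 191, 173, 98, 96, 95, 96, 88, 58, 51, 49, 47, 49, 46, 48, 45, 49, 47, 54, 47, 44, 47, 66, 101, 101, 103, 101, 103, 102, 89, 77, 81, 82, 89, 88, 93, 90, 87, 92, 92, 93, 92, 94, 91, 90, 97, 96, 51, 30, 32, 28, 27, 18, 28, 23, 28, 22, 21, 23]
[191, 160, 184, 128, 101, 103, 102, 102, 97, 97, 96, 96, 96, 95, 92, 94, 93, 49, 49, 47, 49, 42, 43, 37, 29, 23, 22, 26, 14, 23, 22, 17, 20, 22, 23, 26, 27, 26, 25, 25, 28, 33, 34, 37, 37, 153, 154, 149, 152, 155, 152, 148, 150, 151, 158, 152, 151, 118, 85, 88, 85, 32, 30, 24, 25, 25, 19, 20, 24, 25, 22]
```

Request:
send_rows(
  increments=[
    {"dx": 0, "dy": 0, "dz": 0, "yaw": 0, "claw": 0.3},
    {"dx": 0, "dy": 0, "dz": 0, "yaw": 0, "claw": 1},
    {"dx": 0, "dy": 0, "dz": 0, "yaw": 0, "claw": 1},
    {"dx": 0, "dy": 0, "dz": 0, "yaw": 0, "claw": 1},
    {"dx": 0, "dy": 0, "dz": 0, "yaw": 0, "claw": 1},
    {"dx": 0, "dy": 0, "dz": 0, "yaw": 0, "claw": 1},
  ],
)

```text
time: 10.9
tool_pos: [0.4633, 0.1338, 0.049]
tool_rot: [-0.0, 1.0, 0.006, 0.0]
contact_force: [-1.5, 1.2, 5.2]
gripper_width: 0.268
grasp_force: 61.0
```

Request:
send_rows(
  increments=[
    {"dx": 0.01, "dy": 0, "dz": 0, "yaw": 0, "claw": 1},
    {"dx": 0.02, "dy": 0, "dz": 0, "yaw": 0, "claw": 1},
    {"dx": 0.03, "dy": 0, "dz": 0, "yaw": 0, "claw": 1},
    {"dx": 0.04, "dy": 0, "dz": 0, "yaw": 0, "claw": 1},
    {"dx": 0.05, "dy": 0, "dz": 0, "yaw": 0, "claw": 1},
    {"dx": 0.06, "dy": 0, "dz": 0, "yaw": 0, "claw": 1},
    {"dx": 0.07, "dy": 0, "dz": 0, "yaw": 0, "claw": 1},
    {"dx": 0.076, "dy": 0, "dz": 0, "yaw": 0, "claw": 1},
  ],
)

```text
time: 11.9
tool_pos: [0.5007, 0.1342, 0.049]
tool_rot: [-0.0, 1.0, 0.006, -0.001]
contact_force: [-5.5, 1.4, 7.7]
gripper_width: 0.263
grasp_force: 61.4
```

Request:
send_rows(
  increments=[
    {"dx": 0.002, "dy": 0, "dz": 0, "yaw": 0, "claw": 1},
    {"dx": 0.004, "dy": 0, "dz": 0, "yaw": 0, "claw": 1},
  ],
)

```text
time: 12.15
tool_pos: [0.5026, 0.1343, 0.049]
tool_rot: [-0.0, 1.0, 0.006, -0.001]
contact_force: [-4.5, 0.7, 8.2]
gripper_width: 0.266
grasp_force: 61.4
```

Request:
send_rows(
  increments=[
    {"dx": 0.002, "dy": 0, "dz": 0, "yaw": 0, "claw": 1},
    {"dx": 0.004, "dy": 0, "dz": 0, "yaw": 0, "claw": 1},
  ],
)

```text
time: 12.4
tool_pos: [0.5046, 0.1343, 0.049]
tool_rot: [-0.0, 1.0, 0.006, -0.001]
contact_force: [-5.1, 0.9, 6.6]
gripper_width: 0.265
grasp_force: 61.4
```

Request:
send_rows(
  increments=[
    {"dx": 0.002, "dy": 0, "dz": 0, "yaw": 0, "claw": 1},
    {"dx": 0.004, "dy": 0, "dz": 0, "yaw": 0, "claw": 1},
  ],
)

```text
time: 12.65
tool_pos: [0.5059, 0.1343, 0.049]
tool_rot: [-0.0, 1.0, 0.006, -0.002]
contact_force: [-7.8, 1.3, 11.1]
gripper_width: 0.261
grasp_force: 61.7
```

Request:
send_rows(
  increments=[
    {"dx": 0.002, "dy": 0, "dz": 0, "yaw": 0, "claw": 1},
    {"dx": 0.004, "dy": 0, "dz": 0, "yaw": 0, "claw": 1},
  ],
)

```text
time: 12.9
tool_pos: [0.5071, 0.1343, 0.049]
tool_rot: [0.0, 1.0, 0.006, -0.003]
contact_force: [-10.7, 1.1, 13.0]
gripper_width: 0.265
grasp_force: 62.1
```

Request:
send_rows(
  increments=[
    {"dx": 0.002, "dy": 0, "dz": 0, "yaw": 0, "claw": 1},
    {"dx": 0.004, "dy": 0, "dz": 0, "yaw": 0, "claw": 1},
  ],
)

```text
time: 13.15
tool_pos: [0.5082, 0.1343, 0.049]
tool_rot: [0.0, 1.0, 0.006, -0.004]
contact_force: [-14.4, 0.4, 15.3]
gripper_width: 0.268
grasp_force: 62.4
```

Request:
send_rows(
  increments=[
    {"dx": -0.002, "dy": 0, "dz": 0, "yaw": 0, "claw": 1},
    {"dx": -0.002, "dy": 0, "dz": 0, "yaw": 0, "claw": 1},
  ],
)

```text
time: 13.4
tool_pos: [0.5084, 0.1343, 0.049]
tool_rot: [0.0, 1.0, 0.006, -0.002]
contact_force: [-9.2, 1.2, 10.6]
gripper_width: 0.26
grasp_force: 61.8
```

Request:
send_rows(
  increments=[
    {"dx": -0.002, "dy": 0, "dz": 0, "yaw": 0, "claw": 1},
    {"dx": -0.002, "dy": 0, "dz": 0, "yaw": 0, "claw": 1},
  ],
)

```text
time: 13.65
tool_pos: [0.5084, 0.1343, 0.049]
tool_rot: [-0.0, 1.0, 0.006, -0.001]
contact_force: [-4.9, 0.4, 8.2]
gripper_width: 0.26
grasp_force: 61.4
```

Request:
send_rows(
  increments=[
    {"dx": -0.002, "dy": 0, "dz": 0, "yaw": 0, "claw": 1},
    {"dx": -0.002, "dy": 0, "dz": 0, "yaw": 0, "claw": 1},
  ],
)

```text
time: 13.9
tool_pos: [0.5083, 0.1343, 0.049]
tool_rot: [-0.0, 1.0, 0.006, 0.0]
contact_force: [-1.7, 1.2, 5.7]
gripper_width: 0.265
grasp_force: 61.1
```

Request:
send_rows(
  increments=[
    {"dx": -0.001, "dy": 0, "dz": 0, "yaw": 0, "claw": 1},
    {"dx": -0.001, "dy": 0, "dz": 0, "yaw": 0, "claw": 1},
    {"dx": -0.001, "dy": 0, "dz": 0, "yaw": 0, "claw": 1},
  ],
)

```text
time: 14.28
tool_pos: [0.508, 0.1343, 0.049]
tool_rot: [-0.0, 1.0, 0.006, 0.001]
contact_force: [-0.2, 2.0, 4.9]
gripper_width: 0.267
grasp_force: 61.1
```

Request:
send_rows(
  increments=[
    {"dx": 0, "dy": 0, "dz": 0, "yaw": 0, "claw": 0.3},
    {"dx": 0, "dy": 0, "dz": 0, "yaw": 0, "claw": 0},
    {"dx": 0, "dy": 0, "dz": 0, "yaw": 0, "claw": -1},
    {"dx": 0, "dy": 0, "dz": 0, "yaw": 0, "claw": -1},
    {"dx": 0, "dy": 0, "dz": 0, "yaw": 0, "claw": -1},
  ],
)

```text
time: 14.9
tool_pos: [0.5075, 0.1341, 0.0484]
tool_rot: [0.0, 1.0, 0.006, -0.0]
contact_force: [0.3, -0.6, -1.3]
gripper_width: 0.996
grasp_force: 0.0
```

Request:
send_rows(
  increments=[
    {"dx": 0, "dy": 0, "dz": -0.05, "yaw": 0, "claw": -1},
    {"dx": 0, "dy": 0, "dz": -0.12, "yaw": 0, "claw": -1},
    {"dx": -0.05, "dy": 0, "dz": -0.2, "yaw": 0, "claw": -1},
    {"dx": -0.12, "dy": 0, "dz": -0.25, "yaw": 0, "claw": -1},
    {"dx": -0.12, "dy": 0, "dz": -0.25, "yaw": 0, "claw": -1},
    {"dx": -0.12, "dy": 0, "dz": -0.25, "yaw": 0, "claw": -1},
  ],
)

```text
time: 15.65
tool_pos: [0.4475, 0.1333, 0.1729]
tool_rot: [0.0, 1.0, 0.006, -0.0]
contact_force: [-0.3, -0.2, 0.0]
gripper_width: 1.001
grasp_force: 0.0
```

Run:
```python
from h import *
s=manip.state(); print(s["time"],s["tool_pos"])
c,im=snap("wrist","w7.png")
o=np.array([.6135,.1348,0]); y=.0125; Gi=np.array([[np.cos(y),-np.sin(y),0],[np.sin(y),np.cos(y),0],[0,0,1]])
for n,g in[("br",(0,0,.077)),("cartRear",(-.045,0,.051)),("jawfront",(-.045,0,.026)),("post",(-.105,0,.084))]: print(n,proj(c,Gi@np.array(g)+o).round(1))
u,v=proj(c,Gi@np.array((-.045,0,.051))+o).astype(int)
k=im[max(0,v-90):v+90,u-90:u+90,::-1]; cv2.imwrite("pics/v7.png",cv2.resize(k,None,fx=3.2,fy=3.2,interpolation=cv2.INTER_CUBIC)); print(max(0,v-90),u-90,k.shape)
```

```text
15.65 [0.44753343 0.13328149 0.17292889]
br [253.8 -49.6]
cartRear [253.6  26.9]
jawfront [253.5  32.5]
post [253.6 105.3]
0 163 (116, 180, 3)
```

View pics/v7.png

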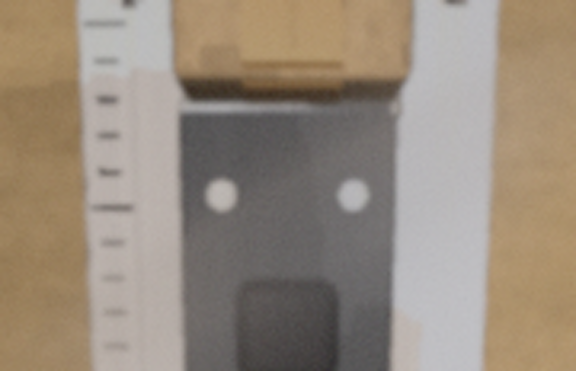

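The picture shows the carton square in the lane with the jaw right behind it. Its rear top edge is at crop row 77 (image row 24) and the jaw's front edge at crop rows 100–112 (image rows 31–35). I'll check the contact numerically.

Run:
```python
from h import *
c=cam("wrist")
o=np.array([.6135,.1348,0]); y=.0125; G=np.array([[np.cos(y),np.sin(y),0],[-np.sin(y),np.cos(y),0],[0,0,1]])
for n,p,z in[("cL",(175,77),.051),("cR",(410,78),.051),("lower",(290,98),.026),("jw",(290,101),.026),("jd",(290,112),.026),("postfront",(288,280),.084),("dots",(287,195),.026)]:
    print(n,(G@(onz(c,(163+p[0]/3.2,p[1]/3.2),z)-o)).round(4))
c=cam("wrist")
```

```text
cL [-0.0433  0.0284  0.051 ]
cR [-0.0435 -0.0299  0.051 ]
lower [-0.044  -0.0002  0.026 ]
jw [-0.0448 -0.0002  0.026 ]
jd [-0.0476 -0.0002  0.026 ]
postfront [-0.0926  0.0004  0.084 ]
dots [-0.069   0.0006  0.026 ]
```

```bash
python3 -c "
from plant import manip
print(manip.job_done())"
```

```text
the job is handed in; nothing more can be done
None
```

I've handed the job in: the long carton lies flat and square in the lane, its leading end about 62 mm under the bridge, pinched between jaw and stop by an estimated 4 N (not measured directly), with the robot clear and nothing else touched; no verdict was returned.

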